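Close the hand slurry mixer and couple its T-handle shaft to the stirrer

TASK

Get the hand slurry mixer ready to stir: set its loose aluminium cover on the pot so that it sits seated and level on the rim, and let go of it. Then take the T-handle shaft from its parking socket, put it down through the bush of the cover into the stirrer's hub, turning it until its key slips home in the keyway, and keep pushing until the sprung hub is fully down. Finish while still gripping the T-handle and holding it pressed down, upright, and leave the tin, the beaker and the stopwatch where they stand.

Things in the scene. Friction and masses are not known exactly. Their poses are not given: they have to be found in the camera images.
- mixer: Hand slurry mixer, fixed to the table: round green cast base (diameter 160 mm, 18 mm high) carrying an open steel pot; at the end of a short arm in its +y direction a green parking socket. Origin: on the pot's axis at table height, z up. Pot: outer diameter 116 mm, inner 108 mm, flat rim 105 mm above the table.
- pot_mouth (a point): Centre of the pot's mouth at the height of its rim, 105 mm above the table.
- socket_mouth (a point): Centre of the parking socket's top, 45 mm above the table, 165 mm from the pot's axis. Socket: outer diameter 58 mm, bore 29 mm, upright. The T-handle shaft stands in it at the start, its flange on the socket's top, its foot 11 mm above the table.
- stirrer (a joint): Turning angle (rad) of the stirrer and its hub about the pot's axis, counter-clockwise from above. At 0 the keyway lies on the mixer's +x side of the axis. Starts between -0.6 and 0.6. Stiff (0.15 N m): a key rubbing lightly on the hub does not turn it. A red dot on the hub's top marks the keyway.
- hub (a joint): How far (m) the hub is pushed down against its spring: 0 = up, 0.010 = fully down on its stop. The spring, less the hub's weight, lifts it with about 6.5 N at 0 and 11.5 N at 0.010; a lighter push (weight of the shaft included) leaves the hub up.
- hub_mouth (a point): Centre of the hub's flat top face, on the pot's axis, 75 mm above the table while the hub is up; moves with the hub, x axis along the keyway. Hub: brass, outer diameter 44 mm, 39 mm high, bore of 17 mm diameter right through, one keyway 9.5 mm wide that reaches 15 mm from the axis.
- cover: Loose aluminium cover, about 0.4 kg, alike all round. Origin: centre of the foot of its spigot, z up. Spigot ring (goes inside the pot's rim): 8 mm deep, outer diameter 103 mm, 98 mm at the foot. On it a disc, diameter 126 mm, 4 mm thick, 8 to 12 mm above the origin. On that a round bush to grip, outer diameter 52 mm, bore 39 mm, 12 to 40 mm above the origin. Seated: origin 97 mm above the table.
- shaft: T-handle shaft, about 0.32 kg, upright in the socket. Origin: centre of its foot, z up along it, x towards its feather key. Pilot diameter 14 mm, the lowest 6 mm tapered. Brass key 14 to 32 mm above the foot, 6 mm wide, outer face 13 mm from the axis. Flange, diameter 34 mm, 34 to 40 mm above the foot. Above it a 16 mm rod. At the start the key points within 0.5 rad of the mixer's +x.
- shaft_grip (a point): Centre of the black T-handle bar, 140 mm above the shaft's foot: 84 mm long along the shaft's x, 22 mm wide along its y, 26 mm high; its red end is on the key's side. The shaft is home in the hub with its flange on the hub's top: this point then lies 106 mm above hub_mouth (126 mm while the key still rests beside the keyway).
- tin_lidded: Bystander: closed aluminium moisture tin, 68 mm across, 40 mm high. Origin: centre of its underside.
- beaker_cup: Bystander: light grey beaker with a handle, 88 x 117 mm, 110 mm high. Origin: centre of its underside.
- timer: Bystander: round black and white stopwatch lying flat, 68 x 58 mm, 15 mm high. Origin: centre of its underside.
There are look-alikes about, which are no part of the job. There is more than one size of the shaft; the job needs the largest.

How it is judged:
On the way, in this order (a step that is already met when the one before it is completed fails the run):
1. the cover sits seated and level on the pot's rim and the gripper has let go of it (z of cover in the frame of mixer between 0.094 and 0.0995 m and horizontal distance between cover and mixer below 0.006 m and angle between cover's own z axis and vertical below 0.035 rad and contact force between the fingers and cover below 0.3 N), for 0.2 s.
2. the key of the shaft has slipped home: the shaft is all the way in the hub, through the seated cover (z of shaft in the frame of hub_mouth below -0.0315 m and horizontal distance between shaft and hub_mouth below 0.005 m and angle between shaft's own z axis and vertical below 0.1 rad and horizontal distance between cover and mixer below 0.006 m and z of cover in the frame of mixer below 0.0995 m), for 0.2 s.
At the end, for the whole second after the job is handed in: Shaft home in the hub (foot 31.5 mm or more below its face, within 5 mm of its axis, lean under 0.1 rad), hub held down over 8 of 10 mm, fingers gripping the shaft over 2 N, cover on the rim (within 2.5 mm of seated height, 6 mm of the axis, 0.035 rad of level) (all of step 2 and value of joint hub above 0.008 m and contact force between the fingers and shaft above 2 N and z of cover in the frame of mixer above 0.094 m and angle between cover's own z axis and vertical below 0.035 rad); the arm keeps its last pose, push and grip.
It fails at once if the tin, the beaker or the stopwatch is pushed more than 20 mm away (distance of any of tin_lidded, beaker_cup, timer from where it was at the start of the episode above 0.02 m).
It also fails if it takes over 61 s, if anything falls off the work surface, if the arm or the gripper's body presses on something with over 40 N, if the wrist force passes 120 N, or if a joint passes its speed limit or range.

ROBOT

A 6-joint arm with a two-finger parallel gripper is mounted at the origin on a cart in front of the work surface, level with it; the furniture and walls round the work are solid. World frame = base frame: x ahead of the robot, y to its left, z up, the work surface at z = 0. Lengths are in m, angles in rad, forces in N, time in s.
With the tool pointing down it reaches from about 0.35 to 0.775 m from the base axis. Payload 5.5 kg.
Tool frame: the origin (TCP) lies midway between the tips of the shut fingers; the grasp point (between the pads) lies grip_point_offset behind it (grip_point_offset is the distance from the TCP to the grasp point, in m); z points along the fingers, y is the direction in which the jaws open and shut (so a half turn about z gives the same grasp; the last joint's range is limited). The gripper opens to 85 mm and grips with 20 to 120 N. Pads are 22 mm wide; open, the fingers measure 114 mm over their backs; the gripper's body (76 mm by 85 mm) begins 54 mm behind the grasp point. The pads swing forward as they close: fully open they stand 13 mm farther back than shut.
Start: joints at [1.138, 0.313, 0.046, 1.304, 0, 1.431], TCP at [0.166, 0.551, 0.231] pointing down, gripper open.
Joint ranges: [-2.76, 2.76], [-0.86, 1.69], [-1.03, 1.26], [-2.2, 2.34], [-1.47, 1.5], [-3.14, 3.14]. Speed limits (rad/s): [2.57, 2.57, 3.14, 3.14, 3.14, 3.14].

INTERFACE

Orientations are given as a unit quaternion [w, x, y, z].
In Python, from workcell import * gives the robot as it stands.
- The arm moves only by the tool send_rows, never from a script. Its argument "series" is one flat list of numbers, 7 for each row, row after row: the shift along the tool's x, y, z in cm, then the turn, a rotation vector about the tool's x, y, z in degrees, then the opening, from 0 (shut) to 1 (fully open). A call has 1 to 10 rows; each row is the pose to reach, as a shift and turn from the pose commanded when the call began, along the tool's axes at that moment; what a row does not reach only later rows make up. A row lasts 1/12 s, in which the tool goes at most 41.7 mm and 7.16 degrees, less where a joint would pass 70% of its speed; a pose out of reach is approached as far as the arm can. A call with a gripper value outside its range is refused whole. The fingers move at their own pace and stop on an object; "newtons" is the grip in N (left out, the last holds). Time passes only in rows, so rows that repeat a pose let the fingers close. It gives the time, the measured TCP pose, the force and the opening at its end, in the units of the state.
- get_state(): the state, without advancing time (a new reading comes with each control period).
- read_camera(name): name is "scene" or "side" or "wrist"; returns the picture (480x640x3 uint8, blue, green, red); there is no depth.
- camera_info(name): a dict with "K" (3x3 intrinsics, pixels), "D" ([k1, k2, p1, p2, k3] as OpenCV has them; the pictures are not rectified), "xyz" and "attitude" of the camera in the world. Camera axes: x right, y down, z forward; pixel columns grow to the right and rows downward; lengths in m; the calibration is good to about 2 mm. A picture is of the moment at which its call begins: read the wrist's pose just before it. camera_info takes no time and is no camera call; for the wrist camera it gives the pose at the moment of the call.
- hand_in(): hands the job in, once; it reports no verdict.
Trained networks look in the newest picture that a camera, given by its name, has taken for a name from the list of things; names that differ only in an ending like _2 or _b are one class to them, and where a whole thing is asked for, a point or a joint stands for the part that bears it (a point fixed in the world has none). Each returns a list of dicts, best first, with "p" (0 to 1); they miss things now and then, are a little off and sometimes report something else, mostly with a low value. They report only what shows in the picture. A call takes as long as a camera call. They do not tell look-alikes from the thing itself.
- silhouettes(camera, label): "pixels" (480x640 bool, what is visible of it) and "box" ([left, top, width, height] in pixels, round what is visible of it).
The state is a dict: "clock": time; "joint_pos": joint angles; "qvel": joint speeds; "tau": joint torques, N m; "tcp_pos": TCP position; "orientation": TCP orientation; "wrist_force": force on the tool from outside, world axes, zero at the start; "ft_torque": the same for the moment, N m; "finger_gap": finger opening in m.
Only numpy, scipy, OpenCV 4.12 (cv2) and the standard library are available. Lean on these libraries where they do the work, as an engineer would, in place of code of your own. Each camera call takes 0.05 s, during which the arm holds its last target. There are 200 camera calls.

## Working session

There is one attempt and no reset: what is moved stays moved. The work goes in short steps, Python scripts to look and compute and a tool call to move; the robot and the scene stay as the last step left them, time stands still between calls to the robot, and variables do not carry over. Pictures are saved under pics/ and viewed, about 8 in all and at most 12, crops included, and the job is handed in when it is done.

Besides the shell and the picture viewer there is one more tool, called after ">>>" by a JSON object that holds its "method" and its "body", one argument or row to a line. send_rows: Moves the arm, as the interface text tells. Its arguments: {"type":"object","properties":{"series":{"type":"array"},"newtons":{"type":"number"}},"required":["series"]}

```bash
mkdir -p pics; ls; python3 - <<'E'
from workcell import *
import cv2,numpy as np
s=get_state();print(s['clock'],s['tcp_pos'],s['orientation'],s['finger_gap'],globals().get('grip_point_offset'))
for c in ['scene','side','wrist']:
    i=camera_info(c);print(c,i)
    cv2.imwrite(f'pics/{c}0.png',read_camera(c))
a=np.hstack([cv2.imread('pics/scene0.png'),cv2.imread('pics/side0.png')])
E
```

```text
pics
0.0 [0.16576586 0.55008986 0.23041589] [-2.51065460e-04  1.45864950e-01  9.89304113e-01 -8.51241123e-04] 0.08519532497445098 0.0187
scene {'K': array([[504.2077412 ,   0.        , 321.67152516],
       [  0.        , 504.2077412 , 235.46667349],
       [  0.        ,   0.        ,   1.        ]]), 'D': array([-0.14065454,  0.        ,  0.        ,  0.        ,  0.        ]), 'xyz': array([0.0621116 , 0.46675833, 0.6862855 ]), 'attitude': array([ 0.16549093, -0.34317067,  0.83190252, -0.40346604])}
side {'K': array([[589.36848499,   0.        , 322.74572481],
       [  0.        , 589.36848499, 237.17772524],
       [  0.        ,   0.        ,   1.        ]]), 'D': array([-0.19492618,  0.        ,  0.        ,  0.        ,  0.        ]), 'xyz': array([ 0.10920276, -0.98851445,  0.86239394]), 'attitude': array([-0.44808382,  0.86602142, -0.20018916,  0.09566651])}
wrist {'K': array([[373.60164984,   0.        , 320.58246927],
       [  0.        , 373.60164984, 247.23653342],
       [  0.        ,   0.        ,   1.        ]]), 'D': array([-0.04154834,  0.        ,  0.        ,  0.        ,  0.        ]), 'xyz': array([0.10130495, 0.56990547, 0.37235042]), 'attitude': array([0.10830262, 0.79491143, 0.59157898, 0.08012901])}
```

View pics/scene0.png

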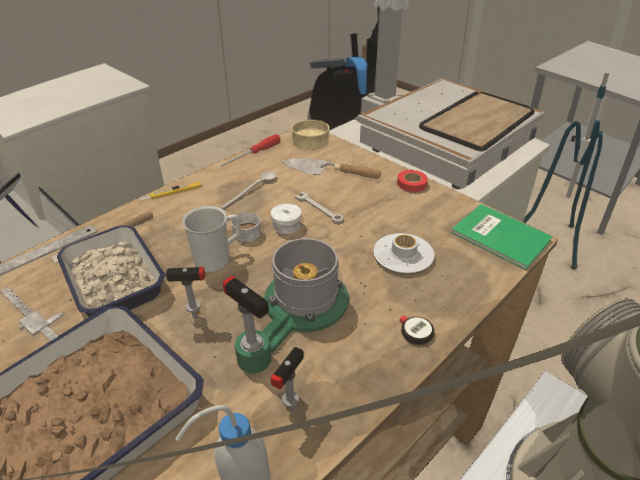

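View pics/side0.png

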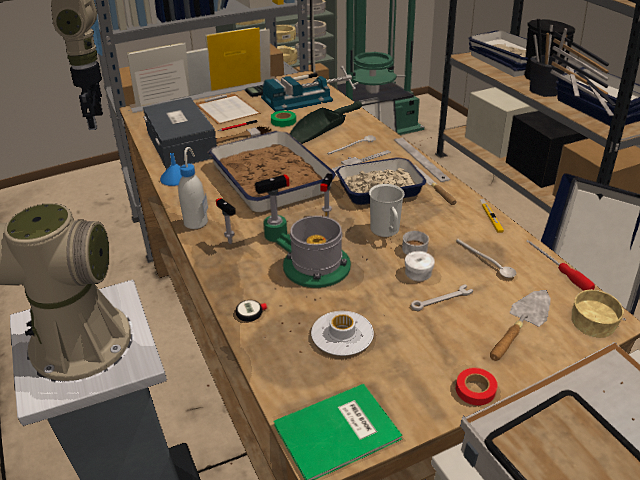

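Both views show the mixer with its pot (scene 306,275), the parked shaft (245,300), the cover lying flat (404,250), the beaker (208,240), the tin (286,218) and the stopwatch (418,329). Two smaller look-alike shafts stand nearby at (187,285) and (289,375).

```bash
cat > h.py <<'E'
from workcell import *
import numpy as np,cv2
from scipy.spatial.transform import Rotation as R
from scipy.optimize import least_squares
def rot(q): return R.from_quat(np.roll(q,-1))
def proj(i,P):
    P=np.atleast_2d(np.asarray(P,float)); Rc=rot(i['attitude']).inv()
    rv=Rc.as_rotvec(); t=-Rc.apply(i['xyz'])
    return cv2.projectPoints(P,rv,t,i['K'],i['D'])[0].reshape(-1,2)
def unproj(i,uv,z):
    n=cv2.undistortPoints(np.array(uv,float).reshape(-1,1,2),i['K'],i['D']).reshape(-1,2)
    d=rot(i['attitude']).apply(np.c_[n,np.ones(len(n))])
    return i['xyz']+d*((z-i['xyz'][2])/d[:,2])[:,None]
A=np.linspace(0,2*np.pi,72,endpoint=False)
def circ(x,y,z,r): return np.c_[x+r*np.cos(A),y+r*np.sin(A),0*A+z]
E
cat > m.py <<'E'
from h import *
I={c:camera_info(c) for c in ['scene','side']}
for c in I: read_camera(c)
S={}
for l in ['cover','mixer','shaft','shaft_grip','stirrer','tin_lidded','beaker_cup','timer']:
    for c in I:
        r=silhouettes(c,l)
        for k in r[:4]:
            if k['p']<.2: continue
            b=k['box'];S.setdefault((c,l),[]).append(k)
            m=np.argwhere(k['pixels']).mean(0)[::-1]
            print(c,l,round(float(k['p']),2),np.round(b),m.round(1),int(k['pixels'].sum()),unproj(I[c],[m],.02)[0].round(3)[:2])
import pickle;pickle.dump(S,open('S.pkl','wb'))
E
python3 m.py
```

```text
scene cover 0.74 [374. 232.  60.  45.] [403.1 252.7] 1842 [ 0.497 -0.21 ]
side cover 0.86 [309. 310.  62.  47.] [341.9 332.7] 2245 [ 0.501 -0.234]
scene mixer 0.62 [232. 236. 116. 136.] [296.9 297.8] 7501 [0.557 0.031]
side mixer 0.65 [262. 214.  87.  73.] [310.5 250.6] 4381 [0.56  0.046]
scene shaft 0.82 [221. 277.  48.  73.] [246.8 310.1] 1570 [0.599 0.117]
scene shaft 0.73 [272. 347.  33.  66.] [288.1 378. ] 1025 [0.437 0.163]
scene shaft 0.65 [167. 265.  41.  56.] [187.8 284.8] 877 [0.73  0.156]
side shaft 0.76 [320. 173.  13.  42.] [325.9 192.1] 321 [0.711 0.272]
side shaft 0.68 [218. 199.  20.  46.] [226.8 218. ] 458 [0.424 0.273]
side shaft 0.61 [254. 175.  36.  50.] [272.5 194. ] 670 [0.575 0.331]
scene shaft_grip 0.82 [226. 278.  44.  74.] [247.3 310.3] 1507 [0.598 0.116]
scene shaft_grip 0.75 [272. 349.  32.  62.] [287.6 377.9] 1030 [0.438 0.164]
scene shaft_grip 0.63 [170. 268.  36.  50.] [188.  285.2] 866 [0.729 0.157]
side shaft_grip 0.76 [255. 176.  32.  49.] [272.8 193.6] 661 [0.577 0.332]
side shaft_grip 0.69 [216. 197.  20.  48.] [226.7 217.6] 455 [0.424 0.275]
side 
[... 269 characters left out ...]
7] 117 [0.591 0.081]
scene tin_lidded 0.91 [272. 206.  26.  30.] [285.3 218.2] 793 [ 0.757 -0.12 ]
scene tin_lidded 0.55 [283. 263.  42.  17.] [303.3 271.5] 480 [ 0.601 -0.027]
side tin_lidded 0.72 [404. 254.  31.  27.] [418.6 265.4] 686 [ 0.76  -0.118]
side tin_lidded 0.65 [308. 312.  66.  46.] [341.8 332.8] 2200 [ 0.501 -0.234]
scene beaker_cup 0.63 [183. 205.  56.  68.] [209.3 236.3] 2674 [0.825 0.039]
side beaker_cup 0.61 [371. 185.  33.  52.] [385.3 209.5] 1547 [0.812 0.122]
scene timer 0.89 [401. 312.  35.  32.] [416.2 329.8] 807 [ 0.353 -0.061]
side timer 0.69 [234. 300.  35.  20.] [249.6 310. ] 482 [ 0.357 -0.087]
side timer 0.58 [265. 215.  88.  72.] [310.5 250.5] 4441 [0.56  0.046]
```

```bash
cat > f.py <<'E'
from h import *
import pickle
S=pickle.load(open('S.pkl','rb'));I={c:camera_info(c) for c in ['scene','side']}
def ren(c,hulls):
    m=np.zeros((480,640),np.uint8)
    for h in hulls: cv2.fillConvexPoly(m,cv2.convexHull((proj(I[c],h)*16).astype(np.int32)),1,shift=4)
    return m
def cover(p): x,y,z=p; return [np.vstack([circ(x,y,z,.049),circ(x,y,z+.008,.0515)]),np.vstack([circ(x,y,z+.008,.063),circ(x,y,z+.012,.063)]),np.vstack([circ(x,y,z+.012,.026),circ(x,y,z+.04,.026)])]
def mixer(p):
    x,y,w=p; sx,sy=x-.165*np.sin(w),y+.165*np.cos(w)
    return [np.vstack([circ(x,y,0,.08),circ(x,y,.018,.08)]),np.vstack([circ(x,y,.018,.058),circ(x,y,.105,.058)]),np.vstack([circ(sx,sy,0,.029),circ(sx,sy,.045,.029)]),np.vstack([circ(x,y,0.01,.012),circ(sx,sy,.01,.012)])]
from scipy.optimize import minimize
def fit(l,f,p0,dx):
    T={c:cv2.GaussianBlur(S[c,l][0]['pixels'].astype(np.float32),(0,0),1.5) for c in I}
    g=lambda p:sum(np.abs(cv2.GaussianBlur(ren(c,f(p)).astype(np.float32),(0,0),1.5)-T[c]).sum() for c in I)
    sx=np.vstack([p0]+[np.add(p0,np.eye(3)[k]*dx[k]) for k in range(3)])
    r=minimize(g,p0,method='Nelder-Mead',options=dict(initial_simplex=sx,xatol=2e-4,fatol=.5));print(l,r.x.round(4),r.fun);return r.x
c=fit('cover',cover,[.5,-.22,0.005],[.02,.02,.01])
m=fit('mixer',mixer,[.59,-.01,0.3],[.02,.02,.3])
i=I['scene'];st=S['scene','stirrer'][0]['pixels']; b=S['scene','stirrer'][0]['box']
print('hub',unproj(i,[[b[0]+b[2]/2,b[1]+b[3]/2]],.075))
print('socket',m[0]-.165*np.sin(m[2]),m[1]+.165*np.cos(m[2]))
E
python3 f.py
```

```text
cover [ 0.5077 -0.2219 -0.0009] 202.56637573242188
mixer [0.5568 0.0101 0.2533] 1369.04345703125
hub [[0.55387479 0.01544066 0.075     ]]
socket 0.5154467688872272 0.16981287131841444
```

>>> {"method": "send_rows", "body": {
  "series": [0, 0, -4, 0, 0, 0, 1, -3, -3, -8, 0, 0, 0, 1, -6, -6, -9, 0, 0, 0, 1, -9, -9, -9, 0, 0, 0, 1, -12, -12.5, -9, 0, 0, 0, 1, -14.5, -16, -9, 0, 0, 0, 1, -17, -19, -9, 0, 0, 0, 1, -19.5, -22, -9, 0, 0, 0, 1, -22, -25, -9, 0, 0, 0, 1, -24.5, -28, -9, 0, 0, 0, 1],
  "newtons": 40
}}

```text
clock: 1.88
tcp_pos: [0.3152, 0.221, 0.3216]
orientation: [0.001, 0.145, 0.989, 0.0]
wrist_force: [0.5, 0.5, -0.4]
finger_gap: 0.0856
```

>>> {"method": "send_rows", "body": {
  "series": [-2.5, -3, 0, 0, 0, 0, 1, -5, -6, 0, 0, 0, 0, 1, -7.5, -9.5, 0, 0, 0, 0, 1, -10, -13, 0, 0, 0, 0, 1, -13, -16, 0, 0, 0, 0, 1, -16, -19, 0, 0, 0, 0, 1, -19, -22, 2, 0, 0, 0, 1, -22, -25.5, 5, 0, 0, 0, 1, -25, -29, 8, 0, 0, 0, 1, -28, -32, 11, 0, 0, 0, 1]
}}

```text
clock: 2.72
tcp_pos: [0.4745, -0.1328, 0.2366]
orientation: [0.001, 0.146, 0.989, -0.0]
wrist_force: [0.4, 0.8, 0.1]
finger_gap: 0.0851
```

>>> {"method": "send_rows", "body": {
  "series": [-2.5, -4, 1, 0, 0, 0, 1, -2.5, -4, 1, 0, 0, 0, 1, -2.5, -4, 1, 0, 0, 0, 1, -2.5, -4, 1, 0, 0, 0, 1]
}}

```text
clock: 3.05
tcp_pos: [0.4859, -0.176, 0.2269]
orientation: [-0.001, 0.146, 0.989, 0.0]
wrist_force: [-0.5, 0.3, 0.2]
finger_gap: 0.0853
```

```bash
python3 - <<'E'
from h import *
s=get_state();print(s['clock'],s['tcp_pos'],s['orientation'],s['wrist_force'],s['joint_pos'])
i=camera_info('wrist');im=read_camera('wrist');cv2.imwrite('pics/w1.png',im)
r=silhouettes('wrist','cover')
for k in r:
    print(k['p'],k['box'])
if r:
    k=r[0];pix=k['pixels'].astype(np.uint8)
    cs=max(cv2.findContours(pix,0,1)[0],key=len).reshape(-1,2)
    h=cv2.convexHull(cs).reshape(-1,2).astype(float)
    def model(p): x,y=p;return cv2.convexHull(np.float32(proj(i,np.vstack([circ(x,y,0.012,.063),circ(x,y,.04,.026),circ(x,y,.008,.063),circ(x,y,0,.049)]))))
    f=lambda p:[cv2.pointPolygonTest(model(p),(float(a),float(b)),True) for a,b in h]
    q=least_squares(f,[.508,-.222],diff_step=1e-3,loss='soft_l1');print(q.x,np.abs(q.fun).mean())
E
```

```text
3.05 [ 0.48590605 -0.17598534  0.22691912] [-5.08919238e-04  1.46441724e-01  9.89219061e-01  4.61147961e-04] [-0.51780668  0.30772716  0.17891672] [-5.03209177e-01  2.02786326e-01 -1.10864137e-01  1.25842145e+00
  5.09416667e-04 -2.09268929e-01]
0.84 [217.9, 186.2, 127.9, 121.4]
0.54 [357.9, 10.3, 67.2, 82.0]
0.3 [436.6, 137.1, 203.0, 191.9]
[ 0.50730803 -0.22236172] 0.3634765339058622
```

View pics/w1.png

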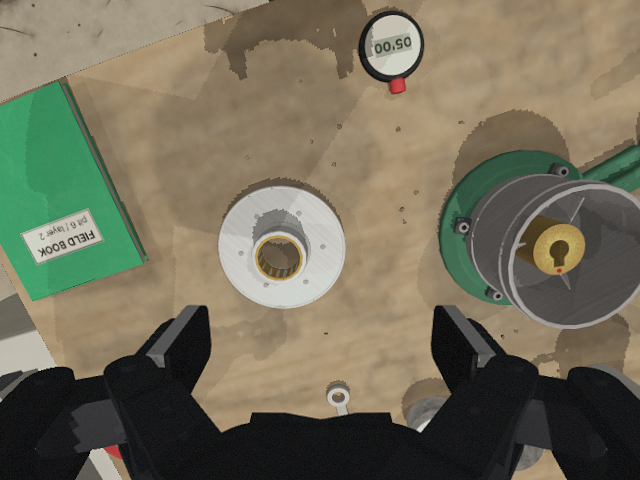

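The cover lies at (282,246) with its bush up. The hub and its red dot show at (560,270), beside the keyway. The wrist fit puts the cover at (0.507,-0.222), which agrees with the first fit.

>>> {"method": "send_rows", "body": {
  "series": [-1.7, -1.9, 2, 0, 0, 0, 1, -3.4, -3.8, 4, 0, 0, 0, 1, -3.4, -3.8, 7.5, 0, 0, 0, 1, -3.4, -3.8, 11, 0, 0, 0, 1, -3.4, -3.8, 14, 0, 0, 0, 1, -3.4, -3.8, 14, 0, 0, 0, 1, -3.4, -3.8, 14, 0, 0, 0, 1]
}}

```text
clock: 3.73
tcp_pos: [0.507, -0.2203, 0.0869]
orientation: [-0.001, 0.145, 0.989, 0.001]
wrist_force: [0.6, 0.2, 1.2]
finger_gap: 0.0857
```

>>> {"method": "send_rows", "body": {
  "series": [-0.1, -0.2, 3, 0, 0, 0, 1, -0.1, -0.2, 5, 0, 0, 0, 1, -0.1, -0.2, 6.5, 0, 0, 0, 1, -0.1, -0.2, 7.2, 0, 0, 0, 1, -0.1, -0.2, 7.2, 0, 0, 0, 0.6, -0.1, -0.2, 7.2, 0, 0, 0, 0.4, -0.1, -0.2, 7.2, 0, 0, 0, 0.2, -0.1, -0.2, 7.2, 0, 0, 0, 0.2, -0.1, -0.2, 7.2, 0, 0, 0, 0.2, -0.1, -0.2, 7.2, 0, 0, 0, 0.2]
}}

```text
clock: 4.57
tcp_pos: [0.5099, -0.2251, 0.0177]
orientation: [0.002, 0.146, 0.989, -0.001]
wrist_force: [0.3, 2.0, 5.0]
finger_gap: 0.0516
```

>>> {"method": "send_rows", "body": {
  "series": [0, 0, 0, 0, 0, 0, 0.2, 0, 0, 0, 0, 0, 0, 0.2, 0, 0, -1, 0, 0, 0, 0.2, 0, 0, -3, 0, 0, 0, 0.2, 0, 0, -6, 0, 0, 0, 0.2, 0, 0, -10, 0, 0, 0, 0.2, 0, 0, -13, 0, 0, 0, 0.2, 0, 0, -16, 0, 0, 0, 0.2, 0, 0, -19, 0, 0, 0, 0.2, 0, 0, -19, 0, 0, 0, 0.2]
}}

```text
clock: 5.4
tcp_pos: [0.5109, -0.2261, 0.2131]
orientation: [0.005, 0.146, 0.989, -0.002]
wrist_force: [1.6, -0.4, -3.3]
finger_gap: 0.0514
```

>>> {"method": "send_rows", "body": {
  "series": [0.9, 3, -1, 0, 0, 0, 0.2, 1.8, 6, -2, 0, 0, 0, 0.2, 2.8, 9, -3, 0, 0, 0, 0.2, 3.7, 12, -4, 0, 0, 0, 0.2, 4.5, 15, -4, 0, 0, 0, 0.2, 4.9, 16.3, -4, 0, 0, 0, 0.2, 4.9, 16.3, -4, 0, 0, 0, 0.2, 4.9, 16.3, -4, 0, 0, 0, 0.2, 4.9, 16.3, -4, 0, 0, 0, 0.2]
}}

```text
clock: 6.15
tcp_pos: [0.5082, -0.0546, 0.245]
orientation: [-0.0, 0.146, 0.989, -0.0]
wrist_force: [-0.6, 0.5, -3.3]
finger_gap: 0.051
```

```bash
python3 - <<'E'
from h import *
import pickle
s=get_state();print(s['clock'],s['tcp_pos'],s['orientation'],s['wrist_force'])
i=camera_info('wrist');im=read_camera('wrist');cv2.imwrite('pics/w2.png',im)
pickle.dump((s,i),open('w2.pkl','wb'))
for l in ['cover','mixer','stirrer','shaft_grip']:
    for k in silhouettes('wrist',l)[:3]: print(l,k['p'],k['box'])
E
```

```text
6.15 [ 0.50819321 -0.05463303  0.24499243] [-9.59562035e-05  1.45901941e-01  9.89299033e-01 -1.93345163e-04] [-0.6337481   0.53542565 -3.28088195]
cover 0.84 [171.7, 146.0, 293.8, 274.6]
mixer 0.85 [331.8, 127.8, 256.9, 184.3]
shaft_grip 0.81 [543.5, 104.5, 95.2, 123.5]
shaft_grip 0.79 [536.5, 0.0, 97.1, 41.1]
shaft_grip 0.72 [565.2, 283.9, 74.8, 61.9]
```

View pics/w2.png

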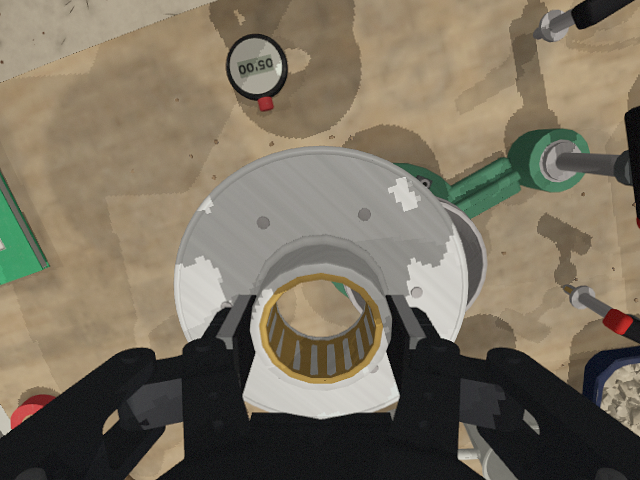

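The held cover (centre about 320,300) hides the pot, so I'll step aside until both are in view.

>>> {"method": "send_rows", "body": {
  "series": [-2, -1.5, 0, 0, 0, 0, 0.2, -4, -3.5, 0, 0, 0, 0, 0.2, -6.5, -5, 0, 0, 0, 0, 0.2, -6.9, -4.8, 0, 0, 0, 0, 0.2, -6.9, -4.8, 0, 0, 0, 0, 0.2, -6.9, -4.8, 0, 0, 0, 0, 0.2]
}}

```text
clock: 6.9
tcp_pos: [0.5601, -0.1203, 0.2444]
orientation: [-0.001, 0.146, 0.989, 0.0]
wrist_force: [-0.0, 1.1, -3.4]
finger_gap: 0.0509
```

```bash
python3 - <<'E'
from h import *
import pickle
s=get_state();print(s['clock'],s['tcp_pos'],s['orientation'],s['wrist_force'])
i=camera_info('wrist');im=read_camera('wrist');cv2.imwrite('pics/w3.png',im)
pickle.dump((s,i),open('w3.pkl','wb'))
for l in ['cover','mixer','stirrer','shaft_grip']:
    for k in silhouettes('wrist',l)[:3]: print(l,k['p'],k['box'])
E
```

```text
6.9 [ 0.56011668 -0.12034222  0.24440606] [-8.55046617e-04  1.46335680e-01  9.89234567e-01  3.31067966e-04] [-0.03207866  1.09294458 -3.37030601]
mixer 0.62 [370.3, 45.4, 268.1, 212.7]
stirrer 0.66 [421.4, 123.5, 74.1, 100.2]
shaft_grip 0.69 [603.3, 59.6, 35.8, 45.0]
shaft_grip 0.61 [619.2, 225.2, 20.8, 21.5]
```

View pics/w3.png

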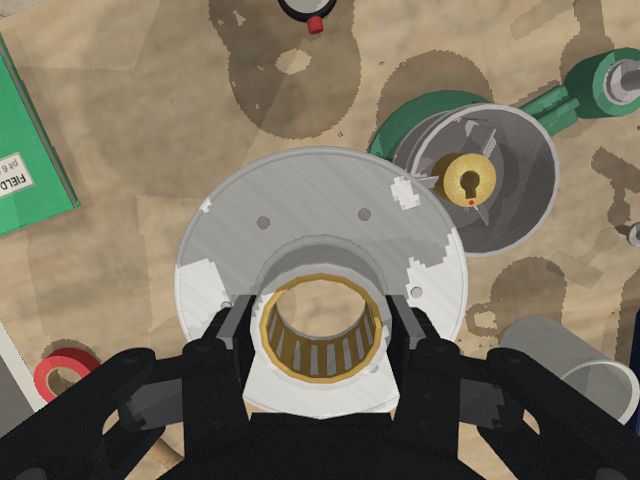

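The rim (right arc through 558,175), the hub (470,182) with its red dot (471,202), and the held cover are all visible. I'll fit each of them.

```bash
cat > g.py <<'E'
from h import *
import pickle
s,i=pickle.load(open('w3.pkl','rb'));im=cv2.imread('pics/w3.png')
hsv=cv2.cvtColor(im,cv2.COLOR_BGR2HSV).astype(float)
def edge(chan,c,rng,pol=None,ctr=None,win=12):
    """points of max |gradient| along normals near the predicted curve c"""
    out=[];ch=cv2.GaussianBlur(chan.astype(np.float32),(0,0),1.0);ctr=c.mean(0)
    for p in c[rng]:
        n=(p-ctr)/np.linalg.norm(p-ctr);t=np.arange(-win,win+.1,.5)
        q=p+t[:,None]*n
        v=cv2.remap(ch,q[:,0].astype(np.float32).reshape(1,-1),q[:,1].astype(np.float32).reshape(1,-1),1)[0]
        g=np.gradient(v)*(pol or 1); g=g if pol else np.abs(g)
        out.append(q[np.argmax(g)])
    return np.array(out)
def fitc(chan,f,p0,sel,pol,it=4,win=12):
    p=np.array(p0,float)
    for k in range(it):
        c=proj(i,f(p));m=sel(c);e=edge(chan,c,m,pol,win=win if k<2 else 5)
        r=lambda p:(np.array([cv2.pointPolygonTest(np.float32(proj(i,f(p))),(float(a),float(b)),True) for a,b in e]))
        q=least_squares(r,p,diff_step=1e-3,loss='soft_l1');p=q.x
    print(p.round(4),'res',np.abs(q.fun).mean().round(2),m.sum());return p
sat=hsv[...,1]
if __name__=='__main__':
    print('cover disc');
    T=s['tcp_pos'];z0=T[2]-.0177+.0+.012
    x0=T[0];y0=T[1]
    selc=lambda c:(c[:,1]<300)&~((c[:,0]>375)&(c[:,1]<260))
    cz=fitc(sat,lambda p:circ(p[0],p[1],z0,.063),[x0,y0],selc,+1,win=20)
    print('with z free');cz3=fitc(sat,lambda p:circ(p[0],p[1],p[2],.063),[*cz,z0],selc,+1)
    xt=rot(s['orientation']).apply(np.eye(3))
    d=np.r_[cz3]-T;print('cover-disc rel TCP in tool',(xt@d).round(4))
    print('rim');rim=fitc(sat,lambda p:circ(p[0],p[1],.105,.058),[.557,.010],lambda c:(c[:,0]>500),+1,win=14)
    print('hub');hub=fitc(sat,lambda p:circ(p[0],p[1],.075,.022),rim,lambda c:np.ones(len(c),bool),-1,win=12)
    red=(hsv[...,1]>150)&((hsv[...,0]<6)|(hsv[...,0]>174))&(hsv[...,2]>90)
    red[:,:420]=0;red[:,520:]=0;red[:160]=0;red[240:]=0
    rc=np.argwhere(red).mean(0)[::-1];w=unproj(i,[rc],.075)[0];d=w[:2]-hub
    print('red',rc,red.sum(),d,'r',np.hypot(*d),'angle',np.degrees(np.arctan2(d[1],d[0])))
    v=im.copy()
    for cc in [circ(*rim,.105,.058),circ(*hub,.075,.022),circ(*cz3,.063)]: cv2.polylines(v,[np.int32(proj(i,cc))],True,(0,0,255),1)
    cv2.imwrite('pics/w3o.png',v)
E
python3 g.py
```

```text
cover disc
[ 0.5565 -0.1188] res 0.21 25
with z free
[ 0.5564 -0.1188  0.2382] res 0.07 25
cover-disc rel TCP in tool [0.0039 0.0004 0.0062]
rim
[0.5581 0.009 ] res 0.25 31
hub
[0.5574 0.0084] res 1.83 72
red [470.78571429 202.35714286] 14 [ 0.01956199 -0.00094666] r 0.019584886070653097 angle -2.7705408600744224
```

View pics/w3o.png

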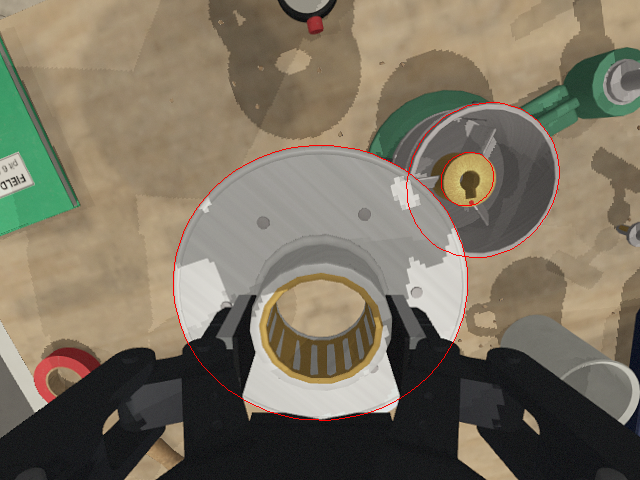

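>>> {"method": "send_rows", "body": {
  "series": [1, 3.3, 0, 0, 0, 0, 0.2, 2, 7, 0, 0, 0, 0, 0.2, 3, 10.5, 0, 0, 0, 0, 0.2, 3.55, 12.3, 2, 0, 0, 0, 0.2, 3.55, 12.3, 5, 0, 0, 0, 0.2, 3.55, 12.3, 8, 0, 0, 0, 0.2, 3.55, 12.3, 11, 0, 0, 0, 0.2, 3.55, 12.3, 11, 0, 0, 0, 0.2, 3.55, 12.3, 11, 0, 0, 0, 0.2, 3.55, 12.3, 11, 0, 0, 0, 0.2]
}}

```text
clock: 7.98
tcp_pos: [0.5629, 0.0079, 0.1368]
orientation: [0.001, 0.146, 0.989, 0.0]
wrist_force: [-0.0, 0.6, -3.1]
finger_gap: 0.0511
```

```bash
python3 - <<'E'
from workcell import *
s=get_state();print(s['clock'],s['tcp_pos'],s['orientation'],s['wrist_force'])
E
```

```text
7.9833 [0.56289459 0.00792819 0.13684702] [1.00324182e-03 1.45790135e-01 9.89315029e-01 5.67992221e-05] [-0.03303269  0.55159562 -3.13687071]
```

>>> {"method": "send_rows", "body": {
  "series": [0.1, 0, 0.5, 0, 0, 0, 0.2, 0.1, 0, 1, 0, 0, 0, 0.2, 0.1, 0, 1.4, 0, 0, 0, 0.2, 0.1, 0, 1.7, 0, 0, 0, 0.2, 0.1, 0, 2, 0, 0, 0, 0.2, 0.1, 0, 2.2, 0, 0, 0, 0.2, 0.1, 0, 2.2, 0, 0, 0, 0.2, 0.1, 0, 2.2, 0, 0, 0, 0.2]
}}

```text
clock: 8.65
tcp_pos: [0.5612, 0.0081, 0.1148]
orientation: [0.001, 0.146, 0.989, -0.0]
wrist_force: [-3.9, -0.3, 8.0]
finger_gap: 0.0512
```

>>> {"method": "send_rows", "body": {
  "series": [0, 0, 0, 0, 0, 0, 0.6, 0, 0, 0, 0, 0, 0, 1, 0, 0, 0, 0, 0, 0, 1, 0, 0, 0, 0, 0, 0, 1, 0, 0, 0, 0, 0, 0, 1, 0, 0, -1.5, 0, 0, 0, 1, 0, 0, -5, 0, 0, 0, 1, 0, 0, -9, 0, 0, 0, 1, 0, 0, -13, 0, 0, 0, 1, 0, 0, -16, 0, 0, 0, 1]
}}

```text
clock: 9.48
tcp_pos: [0.5616, 0.0082, 0.2763]
orientation: [0.001, 0.146, 0.989, 0.0]
wrist_force: [0.6, 0.2, -0.4]
finger_gap: 0.0854
```

```bash
python3 - <<'E'
from h import *
import pickle
s=get_state();print(s['clock'],s['tcp_pos'],s['orientation'],s['wrist_force'],s['finger_gap'])
i=camera_info('wrist');im=read_camera('wrist');cv2.imwrite('pics/w4.png',im)
pickle.dump((s,i),open('w4.pkl','wb'))
for l in ['cover','shaft','shaft_grip']:
    for k in silhouettes('wrist',l)[:3]: print(l,k['p'],k['box'])
E
```

```text
9.4833 [0.56162399 0.00815126 0.27630419] [1.37132608e-03 1.45868965e-01 9.89302964e-01 9.55384914e-05] [ 0.58500893  0.15501072 -0.42033583] 0.08539798715715409
cover 0.69 [244.3, 143.9, 150.9, 149.8]
shaft 0.88 [451.0, 49.2, 108.8, 127.8]
shaft 0.56 [487.6, 245.4, 93.5, 61.5]
shaft 0.54 [443.2, 0.8, 26.3, 10.5]
shaft_grip 0.77 [450.8, 43.8, 107.2, 136.4]
shaft_grip 0.7 [447.2, 0.5, 24.6, 8.9]
shaft_grip 0.66 [490.9, 250.5, 87.8, 56.1]
```

View pics/w4.png

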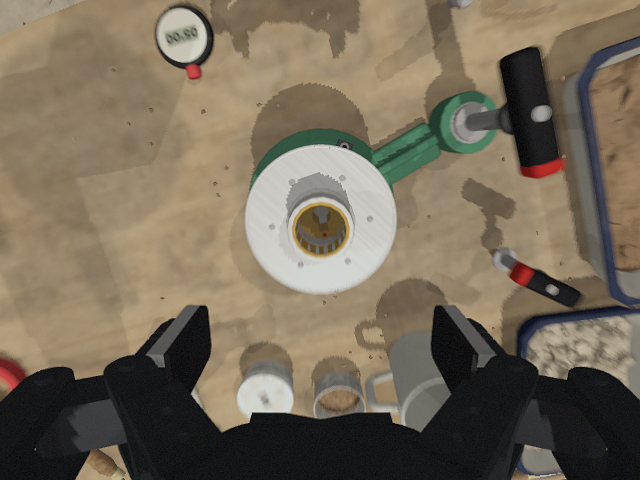

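The cover sits flat on the pot (321,218), the red dot shows through the bush at (324,235), and the T-bar of the shaft is at (530,110) with its red end at (542,170). Next I'll fit the seated cover and the handle.

```bash
cat > k.py <<'E'
import g
from g import *
s,i=pickle.load(open('w4.pkl','rb'));g.i=i;im=cv2.imread('pics/w4.png');hsv=cv2.cvtColor(im,cv2.COLOR_BGR2HSV).astype(float)
sat=hsv[...,1]
al=lambda c:np.ones(len(c),bool)
print('cover');cv=fitc(sat,lambda p:circ(p[0],p[1],.109,.063),[.558,.009],al,+1)
cv3=fitc(sat,lambda p:circ(p[0],p[1],p[2],.063),[*cv,.109],al,+1)
red=(sat>150)&((hsv[...,0]<8)|(hsv[...,0]>172))&(hsv[...,2]>60)
rd=red.copy();rd[:,:300]=0;rd[:,345:]=0;rd[:205]=0;rd[255:]=0
rc=np.argwhere(rd).mean(0)[::-1];w=unproj(i,[rc],.075)[0];d=w[:2]-cv3[:2];print('dot',rc,rd.sum(),d,np.hypot(*d),np.degrees(np.arctan2(d[1],d[0])))
m=((hsv[...,2]<70)|red).astype(np.uint8);B=np.zeros_like(m);B[35:190,490:572]=1
m=cv2.morphologyEx(m*B,cv2.MORPH_OPEN,np.ones((7,7)))
n,lab,st,_=cv2.connectedComponentsWithStats(m);m=(lab==1+np.argmax(st[1:,4])).astype(np.uint8)
hp=cv2.convexHull(max(cv2.findContours(m,0,1)[0],key=len)).reshape(-1,2).astype(float);print('box',st[1:])
tgt=np.zeros((480,640),np.uint8);cv2.fillConvexPoly(tgt,hp.astype(np.int32),1)
tgt=cv2.GaussianBlur(tgt.astype(np.float32),(0,0),1)
def box(p,dz=0.):
    x,y,a=p;u=np.array([np.cos(a),np.sin(a)]);v=np.array([-u[1],u[0]])
    return np.array([[*(np.array([x,y])+sx*.042*u+sy*.011*v),z] for sx in(-1,1) for sy in(-1,1) for z in(.138,.164)])
def cost(p):
    r=np.zeros((480,640),np.uint8);cv2.fillConvexPoly(r,cv2.convexHull((proj(i,box(p))*16).astype(np.int32)),1,shift=4)
    return np.abs(cv2.GaussianBlur(r.astype(np.float32),(0,0),1)-tgt).sum()
from scipy.optimize import minimize
p0=[.515,.17,.2];sx=np.vstack([p0,[.53,.17,.2],[.515,.185,.2],[.515,.17,.4]])
q=minimize(cost,p0,method='Nelder-Mead',options=dict(initial_simplex=sx,xatol=1e-4,fatol=.1));print('handle',q.x,np.degrees(q.x[2]),q.fun,tgt.sum())
dd=q.x[:2]-cv3[:2];print('dist to axis',np.hypot(*dd),'mixer yaw',np.degrees(np.arctan2(dd[1],dd[0]))-90)
v=im.copy();cv2.polylines(v,[cv2.convexHull(np.int32(proj(i,box(q.x))))],True,(0,255,0),1);cv2.imwrite('pics/w4o.png',v)
E
python3 k.py
```

```text
cover
[0.5584 0.0094] res 1.72 72
[0.5576 0.0097 0.1162] res 0.26 72
dot [324.15384615 234.53846154] 13 [ 0.02030937 -0.00231024] 0.020440343875686943 -6.489627240206247
box [[ 495   47   70  131 5395]]
handle [0.51927073 0.16918519 0.08399947] 4.812815171409407 751.5174560546875 6507.0
dist to axis 0.1639853058489562 mixer yaw 13.517944044535966
```

```bash
python3 - <<'E'
from h import *
import f as F
E
cat > z.py <<'E'
from h import *
from scipy.optimize import minimize
I={c:camera_info(c) for c in ['scene','side']}
for c in I:
    im=read_camera(c);cv2.imwrite(f'pics/{c}1.png',im)
    r=silhouettes(c,'cover');k=r[0];print(c,[(a['p'],a['box']) for a in r[:2]])
    T=cv2.GaussianBlur(k['pixels'].astype(np.float32),(0,0),1.)
    def ren(z,x=.5578,y=.0093,ret=False):
        m=np.zeros((480,640),np.uint8)
        for h in [np.vstack([circ(x,y,z+.008,.063),circ(x,y,z+.012,.063)]),np.vstack([circ(x,y,z+.012,.026),circ(x,y,z+.04,.026)])]:
            cv2.fillConvexPoly(m,cv2.convexHull((proj(I[c],h)*16).astype(np.int32)),1,shift=4)
        return m
    zs=np.arange(.088,.112,.001);cost=[np.abs(cv2.GaussianBlur(ren(z).astype(np.float32),(0,0),1.)-T).sum() for z in zs]
    print(zs[np.argmin(cost)],min(cost),T.sum())
    v=im.copy()
    for h in [circ(.5578,.0093,.109,.063),circ(.5578,.0093,.105,.063)]: cv2.polylines(v,[np.int32(proj(I[c],h))],True,(0,0,255),1)
    x,y={'scene':(310,260),'side':(318,240)}[c]
    cv2.imwrite(f'pics/{c}c.png',cv2.resize(np.hstack([im[y-50:y+60,x-50:x+50],v[y-50:y+60,x-50:x+50]]),None,fx=4,fy=4,interpolation=2)[:440,:])
a=np.vstack([cv2.imread('pics/scenec.png')[:300],cv2.imread('pics/sidec.png')[:300]]);cv2.imwrite('pics/cc.png',a)
E
python3 z.py
```

```text
cover [ 0.5077 -0.2219 -0.0009] 202.56637573242188
mixer [0.5568 0.0101 0.2533] 1369.04345703125
hub [[0.55387479 0.01544066 0.075     ]]
socket 0.5154467688872272 0.16981287131841444
scene [(0.81, [267.4, 234.4, 76.6, 53.5])]
0.095 93.465744 2802.0
side [(0.69, [282.8, 211.1, 59.8, 37.8])]
0.098 137.0 1431.0
```

View pics/cc.png

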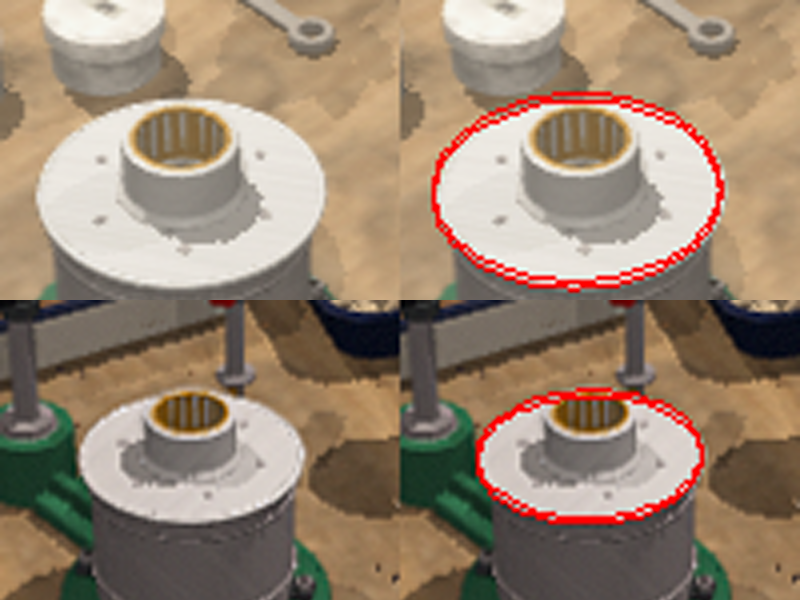

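View pics/w4o.png

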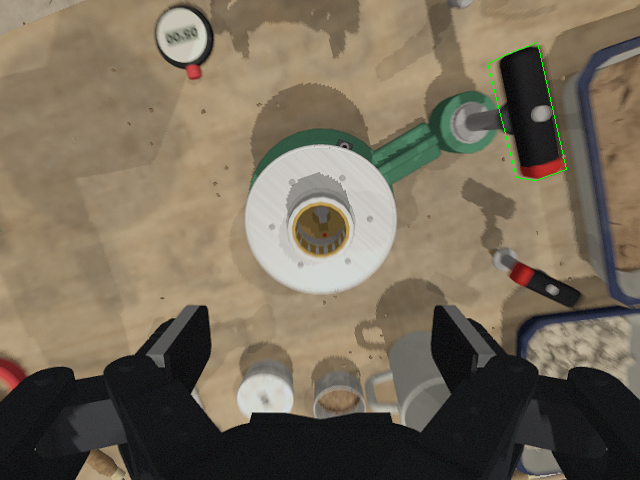

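The cover is seated: both outlines match the views at z 95 to 98 mm. The handle fit took in part of the rod, so I'll use the boss on its top (541,113), the bar ends (519,49) and (543,173), and the socket instead.

```bash
python3 - <<'E'
from h import *
import pickle
s,i=pickle.load(open('w4.pkl','rb'))
print(unproj(i,[[541,113]],.165),unproj(i,[[519,49],[543,173]],.155))
e=unproj(i,[[500,53],[522,175],[538,45],[565,170]],.155)[:,:2]
for a,b in((0,1),(2,3)): d=e[b]-e[a];print(d,np.hypot(*d),np.degrees(np.arctan2(d[1],d[0])))
print('socket c',unproj(i,[[467,121]],.050))
E
```

```text
[[0.51897183 0.17139064 0.165     ]] [[0.47617395 0.16909356 0.155     ]
 [0.56040567 0.17257892 0.155     ]]
[0.08236479 0.00129219] 0.08237492854154614 0.8988200846829018
[0.08563221 0.00652627] 0.08588054758544836 4.35824843114218
socket c [[0.51674102 0.16669489 0.05      ]]
```

>>> {"method": "send_rows", "body": {
  "series": [2, 3.3, -1, 0, 0, -5, 1, 4, 6.6, -2, 0, 0, -10, 1, 6, 10, -3, 0, 0, -15, 1, 8, 13, -3, 0, 0, -19, 1, 8.8, 14.2, -3, 0, 0, -19, 1, 8.8, 14.2, -3, 0, 0, -19, 1, 8.8, 14.2, -3, 0, 0, -19, 1]
}}

```text
clock: 10.47
tcp_pos: [0.5172, 0.1702, 0.3019]
orientation: [-0.001, -0.02, 1.0, -0.0]
wrist_force: [0.0, -0.6, -0.3]
finger_gap: 0.0855
```

```bash
python3 - <<'E'
from h import *
import pickle
s=get_state();print(s['clock'],s['tcp_pos'],s['orientation'])
i=camera_info('wrist');im=read_camera('wrist');pickle.dump((s,i),open('w5.pkl','wb'))
cv2.imwrite('pics/w5.png',im)
E
```

```text
10.4667 [0.51719262 0.1702137  0.30194882] [-9.29680027e-04 -2.04203299e-02  9.99791009e-01 -2.91741144e-04]
```

View pics/w5.png

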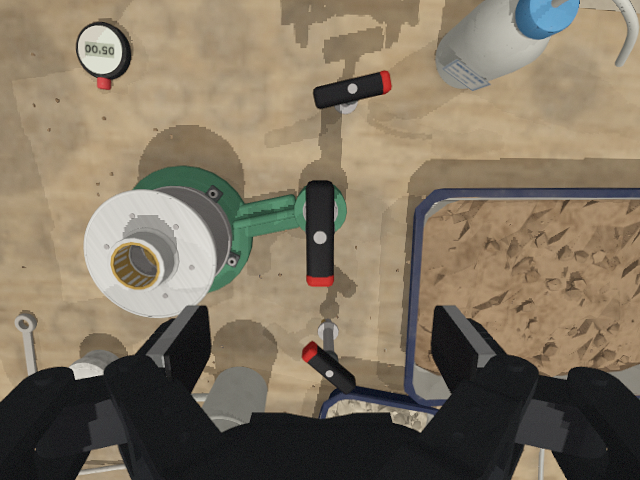

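The bar is upright in the image, boss at (320,238), ends at (319.5,182) and (320,286), so it is aligned with the tool.

```bash
python3 - <<'E'
from h import *
import pickle
s,i=pickle.load(open('w5.pkl','rb'));im=cv2.imread('pics/w5.png')
print(unproj(i,[[320,238]],.165)[0])
a,b=unproj(i,[[319.5,181],[320,286]],.160);d=b-a;print(a,b,np.hypot(*d[:2]),np.degrees(np.arctan2(d[1],d[0])),(a+b)/2)
h=cv2.cvtColor(im,cv2.COLOR_BGR2HSV);m=((h[...,2]<75)|((h[...,1]>150)&((h[...,0]<8)|(h[...,0]>172)))).astype(np.uint8);B=0*m;B[175:292,295:345]=1;m*=B
m=cv2.morphologyEx(m,cv2.MORPH_OPEN,np.ones((9,9)));ys=np.arange(190,280,6);c=[np.argwhere(m[y]).mean() for y in ys];w=[m[y].sum() for y in ys]
pf=np.polyfit(ys,c,1);print(pf,w)
L=unproj(i,[[np.polyval(pf,190),190],[np.polyval(pf,280),280]],.160);d=L[1]-L[0];print('axis deg',np.degrees(np.arctan2(d[1],d[0])),'y mid',L[:,1])
xt=rot(s['orientation']).apply([1,0,0]);print('toolx',np.degrees(np.arctan2(xt[1],xt[0])))
for n in ['beaker_cup']: pass
E
```

```text
[0.51947921 0.17018189 0.165     ]
[0.4765803  0.16800074 0.16      ] [0.56083273 0.17190974 0.16      ] 0.08434305538624647 2.6564073118314493 [0.51870651 0.16995524 0.16      ]
[nan nan] [np.uint64(28), np.uint64(28), np.uint64(28), np.uint64(28), np.uint64(28), np.uint64(28), np.uint64(28), np.uint64(19), np.uint64(0), np.uint64(27), np.uint64(27), np.uint64(27), np.uint64(27), np.uint64(27), np.uint64(27)]
axis deg nan y mid [nan nan]
toolx -177.6598680297895<stdin>:7: RuntimeWarning: Mean of empty slice.
  ret = ret.dtype.type(ret / rcount)
```

>>> {"method": "send_rows", "body": {
  "series": [-0.1, 0, 3, 0, 0, 0, 1, -0.15, 0, 6, 0, 0, 0, 1, -0.15, 0, 9, 0, 0, 0, 1, -0.15, 0, 12, 0, 0, 0, 1, -0.15, 0, 15, 0, 0, 0, 1, -0.15, 0, 17, 0, 0, 0, 1, -0.15, 0, 17, 0, 0, 0, 1, -0.15, 0, 17, 0, 0, 0, 1]
}}

```text
clock: 11.18
tcp_pos: [0.5186, 0.1682, 0.1319]
orientation: [-0.002, -0.018, 1.0, -0.0]
wrist_force: [0.8, 0.2, 1.0]
finger_gap: 0.0852
```

>>> {"method": "send_rows", "body": {
  "series": [0, 0, 0, 0, 0, 0, 0.5, 0, 0, 0, 0, 0, 0, 0.3, 0, 0, 0, 0, 0, 0, 0.1, 0, 0, 0, 0, 0, 0, 0, 0, 0, 0, 0, 0, 0, 0, 0, 0, 0, 0, 0, 0, 0, 0, 0, 0, 0, 0, 0, 0, 0, 0, 0, 0, 0, 0, 0],
  "newtons": 80
}}

```text
clock: 11.85
tcp_pos: [0.5201, 0.1698, 0.1341]
orientation: [0.001, -0.019, 1.0, 0.0]
wrist_force: [-0.7, 0.3, 5.9]
finger_gap: 0.0207
```

>>> {"method": "send_rows", "body": {
  "series": [0, 0, -0.8, 0, 0, 0, 0, 0, 0, -2, 0, 0, 0, 0, 0, 0, -3.5, 0, 0, 0, 0, 0, 0, -6, 0, 0, 0, 0, 0, 0, -9, 0, 0, 0, 0, 0, 0, -12.5, 0, 0, 0, 0, 0, 0, -15.5, 0, 0, 0, 0, 0, 0, -17, 0, 0, 0, 0, 0, 0, -17, 0, 0, 0, 0, 0, 0, -17, 0, 0, 0, 0]
}}

```text
clock: 12.68
tcp_pos: [0.5194, 0.1697, 0.3029]
orientation: [0.0, -0.019, 1.0, 0.0]
wrist_force: [0.4, -0.1, -4.1]
finger_gap: 0.0206
```

>>> {"method": "send_rows", "body": {
  "series": [-0.7, -3, 0, 0, 0, 3, 0, -1.4, -6.5, 0, 0, 0, 6, 0, -2.1, -10, 0, 0, 0, 8, 0, -2.8, -13.5, 0, 0, 0, 8, 0, -3.2, -16.2, 0, 0, 0, 8, 0, -3.2, -16.2, 0, 0, 0, 8, 0, -3.2, -16.2, 0, 0, 0, 8, 0, -3.2, -16.2, 0, 0, 0, 8, 0, -3.2, -16.2, 0, 0, 0, 8, 0]
}}

```text
clock: 13.43
tcp_pos: [0.5569, 0.0099, 0.3018]
orientation: [-0.001, 0.05, 0.999, 0.0]
wrist_force: [-0.3, 0.9, -4.0]
finger_gap: 0.0209
```

```bash
python3 - <<'E'
from h import *
import pickle
P=[]
for k in range(4):
    s=get_state();P.append(s['tcp_pos']);im=read_camera('side' if k%2 else 'scene');cv2.imwrite('pics/t%d.png'%(k%2),im)
print(s['clock'],np.round(P,4),s['orientation'],s['wrist_force'],s['ft_torque'],s['finger_gap'])
a=cv2.imread('pics/t0.png')[120:320,220:420];b=cv2.imread('pics/t1.png')[100:300,220:420]
cv2.imwrite('pics/t.png',cv2.resize(np.hstack([a,b]),None,fx=2,fy=2))
E
```

```text
13.5833 [[0.5569 0.0099 0.3018]
 [0.557  0.0101 0.3022]
 [0.5572 0.0101 0.3026]
 [0.5573 0.0101 0.3028]] [-2.21925224e-04  4.95119188e-02  9.98773500e-01  1.27901983e-04] [-0.4555471  -0.77522728 -3.37888124] [ 0.01284849  0.02311738 -0.02636652] 0.02059556070451132
```

View pics/t.png

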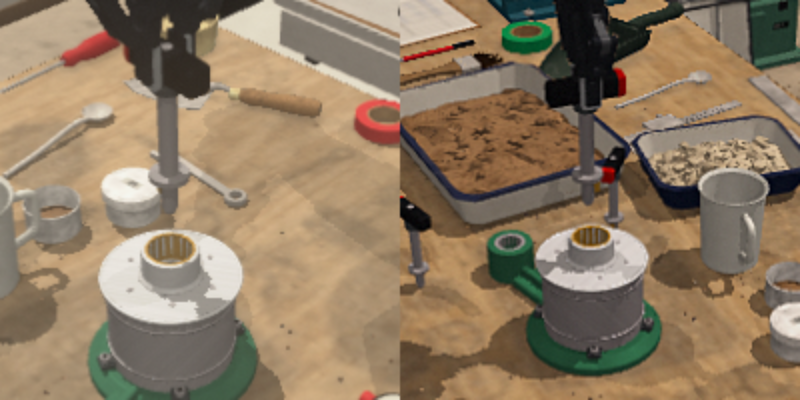

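>>> {"method": "send_rows", "body": {
  "series": [-0.08, -0.07, 2, 0, 0, 0, 0, -0.08, -0.07, 4, 0, 0, 0, 0, -0.08, -0.07, 5.5, 0, 0, 0, 0, -0.08, -0.07, 7, 0, 0, 0, 0, -0.08, -0.07, 8.5, 0, 0, 0, 0, -0.08, -0.07, 9.8, 0, 0, 0, 0, -0.08, -0.07, 9.8, 0, 0, 0, 0, -0.08, -0.07, 9.8, 0, 0, 0, 0]
}}

```text
clock: 14.3
tcp_pos: [0.5578, 0.0088, 0.2047]
orientation: [-0.001, 0.05, 0.999, 0.0]
wrist_force: [-0.4, -0.3, -3.2]
finger_gap: 0.0208
```

>>> {"method": "send_rows", "body": {
  "series": [0, 0, 0.4, 0, 0, 0, 0, 0, 0, 0.8, 0, 0, 0, 0, 0, 0, 1.2, 0, 0, 0, 0, 0, 0, 1.5, 0, 0, 0, 0, 0, 0, 1.5, 0, 0, 0, 0, 0, 0, 1.5, 0, 0, 0, 0]
}}

```text
clock: 14.8
tcp_pos: [0.5584, 0.0083, 0.19]
orientation: [0.0, 0.05, 0.999, 0.0]
wrist_force: [-0.2, 0.6, -4.8]
finger_gap: 0.0211
```

>>> {"method": "send_rows", "body": {
  "series": [0, 0, 0.3, 0, 0, 0, 0, 0, 0, 0.6, 0, 0, 0, 0, 0, 0, 0.8, 0, 0, 0, 0, 0, 0, 1, 0, 0, 0, 0, 0, 0, 1.2, 0, 0, 0, 0, 0, 0, 1.2, 0, 0, 0, 0]
}}

```text
clock: 15.3
tcp_pos: [0.5584, 0.0082, 0.1776]
orientation: [-0.0, 0.05, 0.999, 0.0]
wrist_force: [1.7, 0.1, -4.2]
finger_gap: 0.0211
```

There's no resistance below the key-rest height, so the key is in the keyway. I'll push on.

>>> {"method": "send_rows", "body": {
  "series": [0, 0, 0.4, 0, 0, 0, 0, 0, 0, 0.8, 0, 0, 0, 0, 0, 0, 1.2, 0, 0, 0, 0, 0, 0, 1.4, 0, 0, 0, 0, 0, 0, 1.4, 0, 0, 0, 0, 0, 0, 1.4, 0, 0, 0, 0]
}}

```text
clock: 15.8
tcp_pos: [0.5584, 0.0082, 0.1642]
orientation: [0.0, 0.05, 0.999, 0.0]
wrist_force: [1.5, 0.9, -1.3]
finger_gap: 0.0205
```

>>> {"method": "send_rows", "body": {
  "series": [0, 0, 0.4, 0, 0, 0, 0, 0, 0, 0.8, 0, 0, 0, 0, 0, 0, 1, 0, 0, 0, 0, 0, 0, 1, 0, 0, 0, 0, 0, 0, 1, 0, 0, 0, 0, 0, 0, 1, 0, 0, 0, 0]
}}

```text
clock: 16.3
tcp_pos: [0.5589, 0.0082, 0.1552]
orientation: [0.001, 0.05, 0.999, -0.0]
wrist_force: [-0.3, 0.8, 6.7]
finger_gap: 0.0208
```

>>> {"method": "send_rows", "body": {
  "series": [0, 0, 0.1, 0, 0, 0, 0, 0, 0, 0.2, 0, 0, 0, 0, 0, 0, 0.2, 0, 0, 0, 0, 0, 0, 0.2, 0, 0, 0, 0]
}}

```text
clock: 16.63
tcp_pos: [0.5591, 0.0082, 0.154]
orientation: [0.001, 0.05, 0.999, -0.0]
wrist_force: [-2.2, 0.6, 11.0]
finger_gap: 0.0206
```

>>> {"method": "send_rows", "body": {
  "series": [0, 0, 0.1, 0, 0, 0, 0, 0, 0, 0.15, 0, 0, 0, 0, 0, 0, 0.15, 0, 0, 0, 0, 0, 0, 0.15, 0, 0, 0, 0]
}}

```text
clock: 16.97
tcp_pos: [0.5594, 0.0081, 0.1539]
orientation: [0.002, 0.05, 0.999, -0.0]
wrist_force: [-3.4, 0.6, 18.8]
finger_gap: 0.0206
```

The descent stopped at 0.154 m, and the force is rising past the spring, so the hub is on its stop. One last look before I hand in.

```bash
python3 - <<'E'
from h import *
a=read_camera('scene');S=silhouettes('scene','cover');b=read_camera('side');S2=silhouettes('side','cover')
print([k['box'] for k in S[:1]],[k['box'] for k in S2[:1]])
s=get_state();print(s['clock'],s['tcp_pos'],s['orientation'],s['wrist_force'],s['finger_gap'])
cv2.imwrite('pics/e.png',cv2.resize(np.hstack([a[120:320,200:400],b[120:320,220:420]]),None,fx=2,fy=2))
E
```

```text
[[267.9, 237.8, 74.7, 43.9]] [[286.9, 217.1, 54.8, 31.2]]
17.1667 [0.55940585 0.00811046 0.15393434] [ 2.25628285e-03  5.03400885e-02  9.98729575e-01 -1.44133655e-04] [-3.22959064  1.12520873 19.50401148] 0.0208954382632661
```

View pics/e.png

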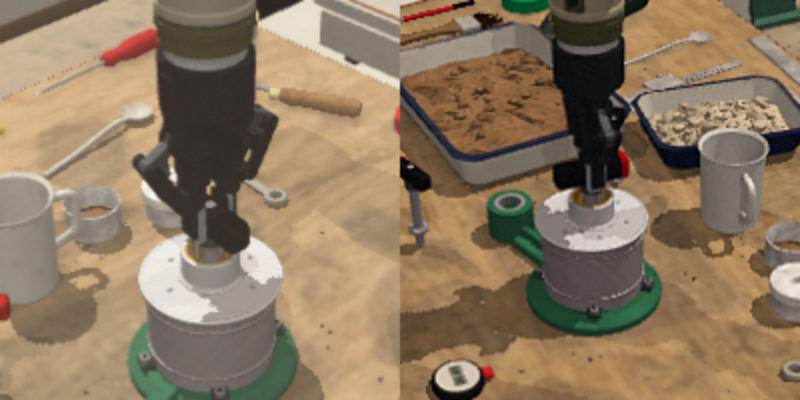

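The shaft is upright through the bush, the cover is level on the rim, and the bystanders haven't moved.

```bash
python3 -c "
from workcell import *
print(hand_in());s=get_state();print(s['clock'],s['tcp_pos'],s['wrist_force'],s['finger_gap'])"
```

```text
the job is handed in; nothing more can be done
None
the job is handed in; nothing more can be done
```

The mixer is ready to stir and the job is handed in at about 17 s of the 61 s allowed. `hand_in()` reports no verdict, so what follows is from my own checks.

- **Cover:** I set it on the pot and let go. The scene and side outlines put it 95 and 98 mm above the table (97 mm is seated), centred to within about 1 mm. One fit from the wrist camera alone read about 7 mm too high. The other two cameras and the release height disagreed with it, so I ignored it.
- **Shaft:** I took the largest one from the socket and turned it 8° to match the red dot. It went down through the bush with no resistance at the height where the key would rest beside the keyway, so no turning search was needed.
- **Hub:** It stopped with the tool at 0.154 m, where I expected 0.1535 m for fully down. The push there is about 23 N, against 11.5 N from the spring at its stop. The hub travel and the key were not seen directly; I inferred them from height and force.
- **At hand-in:** The gripper was still holding the T-handle (grip set to 80 N) and pressing it down. The last picture shows it upright, with a sideways force of about 3 N. The cover is level, and the tin, beaker and stopwatch look unmoved, though I didn't measure their positions again.

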